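Lock the jig ring, then push, twist and hold a leg-tube fitting

ROBOT

A 6-joint arm with a two-finger parallel gripper is mounted at the origin on the work surface. World frame = base frame: x ahead of the robot, y to its left, z up, the work surface at z = 0. Lengths are in m, angles in rad, forces in N, time in s.
With the tool pointing down it reaches from about 0.425 to 0.95 m from the base axis. Payload 3.5 kg.
Tool frame: the origin (TCP) lies midway between the tips of the shut fingers; the grasp point (between the pads) lies 19 mm behind it; z points along the fingers, y is the line along which they close (so a half turn about z gives the same grasp; the last joint's range is limited). The gripper opens to 85 mm and grips with 20 to 120 N. Pads are 22 mm wide; open, the fingers measure 114 mm over their backs; the gripper's body (76 mm by 85 mm) begins 54 mm behind the grasp point. The pads swing forward as they close: fully open they stand 13 mm farther back than shut.
Start: joints at [1.183, 0.286, 1.577, -0, 1.279, -0.15], TCP at [0.159, 0.656, 0.231] pointing down, gripper open.
Joint ranges: [-2.77, 2.77], [-0.9, 2.22], [0.21, 2.48], [-1.53, 4.67], [0.24, 2.81], [-2.84, 2.84]. Speed limits (rad/s): [2.79, 2.79, 3.14, 3.14, 3.14, 3.14].

INTERFACE

Orientations are given as a unit quaternion [x, y, z, w].
In Python, from plant import ctrl, cams, order gives the robot as it stands.
- The arm moves only by the tool move_arm, never from a script. Its argument "plan" is one flat list of numbers, 7 for each row, row after row: the shift along the world's x, y, z in mm, then the turn, a rotation vector about the world's x, y, z in degrees, then the finger opening in mm, from 0 to 85.4. A call has 1 to 12 rows; each row shifts and turns the commanded pose from where the row before left it; what a row does not reach is not made up. A row lasts 1/10 s, in which the tool goes at most 50 mm and 8.59 degrees, less where a joint would pass 70% of its speed; a pose out of reach is approached as far as the arm can. A call is refused whole if a number of a shift passes 50 or a number of a turn 8.59, either way. A call with a gripper value outside its range is refused whole. The fingers move at their own pace and stop on an object; "newtons" is the grip in N (left out, the last holds). Time passes only in rows, so rows that do not move let the fingers close. It gives the time, the measured TCP pose, the force, the opening and the grip force at its end, in the units of the state.
- ctrl.get_state(): the state, without advancing time (a new reading comes with each control period).
- cams.read_camera(name): name is "side" or "top"; returns a dict with "color" (400x640x3 uint8, red, green, blue), "fov_y" (degrees; the focal length in pixels is half the picture's height over the tangent of half this angle, whatever the lens; pixels are square), "cx", "cy" (the principal point, pixels), "k1" (the pictures are not rectified: a ray, as slopes to the right and down, at radius r is drawn at 1 + k1 r^2 times it, then the intrinsics apply), "origin" and "orientation" of the camera in the world. Camera axes: x right, y up, looking along -z (the intrinsics and any distortion apply to the point x, -y, -z); pixel columns grow to the right and rows downward; lengths in m; the calibration is good to about 2 mm. A picture is of the moment at which its call begins. There is no depth.
- order.sign_off(): hands the job in; it is judged then, once.
The state is a dict: "time": time; "qpos": joint angles; "dq": joint speeds; "joint_efforts": joint torques, N m; "eef_pos": TCP position; "tcp_rot": TCP orientation; "contact_force": force on the tool from outside, world axes, zero at the start; "wrist_torque": the same for the moment, N m; "opening": opening from 0.0 (shut) to 1.0 (fully open); "finger_force": force on a finger pad.
Only numpy, scipy, OpenCV 4.12 (cv2) and the standard library are available. Lean on these libraries where they do the work, as an engineer would, in place of code of your own. Each camera call takes 0.05 s, during which the arm holds its last target. There are 200 camera calls.

TASK

Turn the jig's lock ring clockwise by its orange post to the green mark; then lift the leg-tube fitting from its wooden holder, push its T-shaped foot through the slot in the blue head until the flange is flush on the face, and only then twist it a quarter turn clockwise (seen from above) to the stop. The springs push it back up if it is let go, so finish while still gripping it, holding it pressed home and twisted. Leave the jar, the screwdriver and the carton where they are.

Things in the scene. Friction and masses are not known exactly. Their poses are not given: they have to be found in the camera images.
- jig: Alignment jig, fixed to the bench; origin under the centre of its round dark base plate (220 mm across, 12 mm thick), z up. In the middle a round blue head, 88 mm across, its flat top face 70 mm above the bench. On the base near the rim a red mark (unlocked) and a green mark (locked), at +0.6 and -0.6 rad about z from the jig's x axis.
- jig_face (a point): Centre of the key slot on the plane of the head's top face, 70 mm above the bench; axes as the jig's, z up. The slot is 47 mm long (x) and 16 mm wide (y), goes through the 8 mm thick face plate, and its mouth is chamfered 3 mm all round. Half a turn gives the same slot.
- lock_ring (a joint): Turn of the steel lock ring (124 mm across, around the foot of the head, its top 30 mm above the bench) about the jig's vertical centre axis, rad: grows clockwise seen from above. 0 = at the red mark, 1.2 = at the green locked mark, where it meets its stop. It stays where it is left (friction about 0.12 N m, 1.5 N at the post).
- ring_post (a point): Centre of the top end of the ring's orange upright post: 16 mm in diameter, 80 mm from the jig's axis, its top 88 mm above the bench and 62 mm long. Seen from the jig's axis the post stands at angle 0.6 minus the joint value (rad, counter-clockwise) from the jig's x axis.
- plunger (a joint): How far the sprung plunger inside the head is pushed down, m. 0 = up (about 6 N); 0.010 when the fitting is fully home (14 N, of which the fitting's weight gives 3 to 4 N). The fitting's foot first lands on it with the flange 10 mm above the face.
- carrier (a joint): Clockwise turn (seen from above) of the keyed carrier on the plunger, rad: 0 = in line with the slot, stop at 1.52, where the fitting stands about a quarter turn on (0.1 rad of play). Its keyway takes the fitting's foot and turns with it; a spring (0.07 N m at 0, 0.25 at the stop) turns it back. The slot lets the foot turn only once it is pressed 4 mm or more against the plunger.
- fitting: Leg-tube fitting, 0.35 kg (give or take a fifth), 114 mm tall, upright; origin: centre of its underside, z up. Steel foot 42 (x) by 11 (y) by 12 mm high; neck 11 mm in diameter; dark flange 60 mm across, 26 to 32 mm above the origin, a yellow mark over each end of the foot; aluminium tube 30 mm in diameter up to 82 mm. Fully home, the flange lies on the head's face. Half a turn is the same.
- fitting_grip (a point): Middle of the steel clamp block on top of the fitting, where to grip it: 98 mm above the fitting's origin, axes as the fitting's. The block is 50 mm (x) by 24 mm (y) by 32 mm high; grip across its 24 mm.
- holder: Pale wooden holder block 100 mm (x) by 74 mm (y) by 32 mm high, fixed to the bench; origin: centre of its underside. The fitting hangs in its slot (51 by 19 mm, 28 mm deep) with the flange resting on the top; it comes straight up.
- jar: Small jar with a yellow cap, 48 mm across, 62 mm tall, loose; origin at the centre of its underside. Leave alone.
- driver: Screwdriver with a red handle, lying loose on the bench along its x axis. Leave alone.
- carton: Dark blue closed carton 90 by 130 mm, 55 mm high, loose; origin at the centre of its underside. Leave alone.
There are look-alikes about, which are no part of the job. What is shaped like the fitting but pink or purple is not meant.

How it is judged:
By the outcome, as a careful person would: the job done as asked, in the order asked, and still so for the second after the job is handed in, while the arm keeps its last pose, push and grip.
It also fails if it takes over 56 s, if anything falls off the work surface, if the arm or the gripper's body presses on something with over 40 N, if the wrist force passes 120 N, or if a joint passes its speed limit or range.

## Working session

There is one attempt and no reset: what is moved stays moved. The work goes in short steps, Python scripts to look and compute and a tool call to move; the robot and the scene stay as the last step left them, time stands still between calls to the robot, and variables do not carry over. Pictures are saved under pics/ and viewed, at most 10 in all, crops included, and the job is handed in when it is done.

Besides the shell and the picture viewer there is one more tool, called after "Emit:" in YAML: its name, and indented under it one key for each argument. move_arm: Moves the arm, as the interface text tells. Its arguments: {"type":"object","properties":{"plan":{"type":"array","items":{"type":"number"}},"newtons":{"type":"number"}},"required":["plan"]}

```bash
mkdir -p pics; ls; cat > h.py <<'E'
import numpy as np, cv2
from scipy.spatial.transform import Rotation as R
from plant import ctrl,cams,order
def ray(c,u,v):
    f=200/np.tan(np.radians(c['fov_y']/2)); d=np.array([(u-c['cx'])/f,(v-c['cy'])/f]); s=d.copy()
    for _ in range(20): s=d/(1+c['k1']*(s@s))
    r=R.from_quat(c['orientation']).apply([s[0],-s[1],-1]); return np.array(c['origin']),r/np.linalg.norm(r)
def at(c,u,v,z):
    o,r=ray(c,u,v); return o+r*(z-o[2])/r[2]
def tri(c1,p1,c2,p2):
    o,a=ray(c1,*p1); q,b=ray(c2,*p2)
    t=np.linalg.lstsq(np.c_[a,-b],q-o,rcond=None)[0]; x,y=o+a*t[0],q+b*t[1]
    return (x+y)/2,np.linalg.norm(x-y)
def proj(c,p):
    f=200/np.tan(np.radians(c['fov_y']/2)); l=R.from_quat(c['orientation']).inv().apply(np.array(p)-c['origin'])
    s=np.array([l[0],-l[1]])/-l[2]; s=s*(1+c['k1']*(s@s)); return s*f+[c['cx'],c['cy']]
def meta(c): return {k:v for k,v in c.items() if k!='color'}
def snap(n,name): 
    c=cams.read_camera(n); cv2.imwrite(f'pics/{name}.png',c['color'][:,:,::-1]); return c
E
python3 - <<'E'
from h import *
import pickle
a=snap('side','s0');b=snap('top','t0');pickle.dump((a,b),open('c0.pkl','wb'))
print(meta(a),meta(b),ctrl.get_state())
E
```

```text
pics
{'fov_y': 56.25805095279864, 'cx': 324.7783511429539, 'cy': 200.03220771866634, 'k1': -0.021774931477045817, 'origin': array([0.21819637, 0.62328263, 0.88286066]), 'orientation': array([-0.10638416,  0.3650554 ,  0.88597924, -0.2654388 ])} {'fov_y': 50.51360406769397, 'cx': 323.1695603167093, 'cy': 209.4782116077344, 'k1': -0.06742625105212607, 'origin': array([ 0.41975484, -0.03606341,  1.47509899]), 'orientation': array([-0.05825429,  0.05353503,  0.71067874, -0.69905377])} {'time': 0.1, 'qpos': array([ 1.18303142e+00,  2.87136786e-01,  1.57802316e+00,  2.63835631e-05,
        1.27859214e+00, -1.49986224e-01]), 'dq': array([ 0.00130557, -0.00186695, -0.00221371, -0.00056763,  0.00093263,
        0.00043691]), 'joint_efforts': array([ 7.75974549e-04, -4.07297266e+01, -2.93699205e+01, -1.35792493e-04,
        3.46834793e-03, -1.77923383e-06]), 'eef_pos': array([0.15872379, 0.65546848, 0.23004971]), 'tcp_rot': array([ 1.18613181e-01,  9.92939952e-01, -1.03756385e-03, -2.98997730e-04]), 'contact_force': array([ 0.18175603,  0.90034306, -0.12095264]), 'wrist_torque': array([0.01213379, 0.0078394 , 0.04120145]), 'finger_force': 0.0, 'opening': 0.9999840780857798}
```

View pics/s0.png

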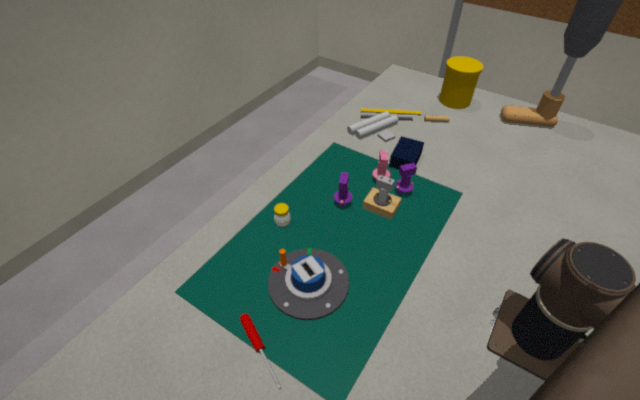

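View pics/t0.png

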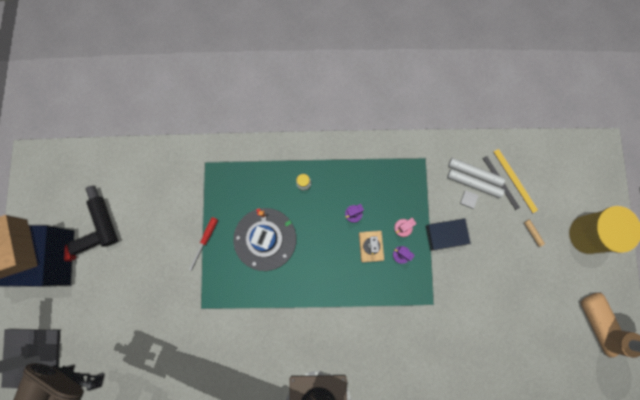

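The side view shows the jig at (308,275), with the orange post at (283,257). Candidates for the fitting are:
- grey, in the wooden holder, at side (384,190) / top (372,246)
- pink at side (382,165)
- purple at side (405,178)
- purple at side (343,190)

I choose the grey one and check it in close crops.

```bash
python3 - <<'E'
from h import *
import pickle
a,b=pickle.load(open('c0.pkl','rb'))
def cr(c,x,y,w=80,h=60): return cv2.resize(c['color'][y:y+h,x:x+w,::-1],(400,300),interpolation=cv2.INTER_CUBIC)
cv2.imwrite('pics/m0.png',np.vstack([np.hstack([cr(a,264,240,100,75),cr(a,345,145)]),np.hstack([cr(b,225,205),cr(b,345,205)])]))
E
```

```text
(no output)
```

View pics/m0.png

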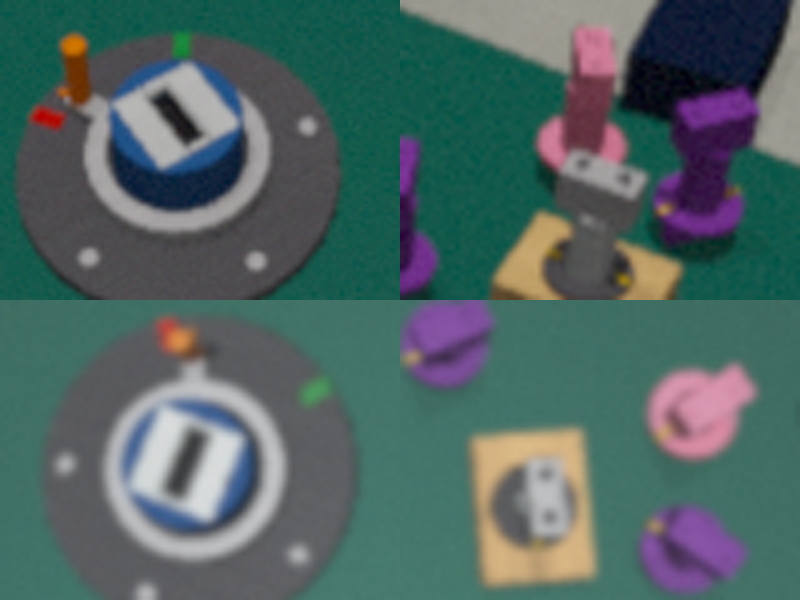

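The crop confirms the grey fitting in the wooden holder, with the clamp block at crop (603,176) and yellow marks on its dark flange. The jig slot is at (177,117) side and (187,464) top. The post is at (75,44) and (182,341).

```bash
python3 - <<'E'
from h import *
import pickle
a,b=pickle.load(open('c0.pkl','rb'))
C=lambda x,y,s,X,Y,ox=0,oy=0:((x-ox+.5)/s-.5+X,(y-oy+.5)/s-.5+Y)
c1=lambda x,y:C(x,y,4,264,240); c2=lambda x,y:C(x,y,5,345,145,400,0)
c3=lambda x,y:C(x,y,5,225,205,0,300); c4=lambda x,y:C(x,y,5,345,205,400,300)
T=lambda n,p,q:print(n,tri(a,p,b,q))
T('slot',c1(177,117),c3(187,464));T('post',c1(75,44),c3(182,341));T('block',c2(604,175),c4(548,497))
T('flange',c2(588,268),c4(534,503));T('green',c1(182,46),c3(315,391));T('red',c1(48,118),c3(170,327))
def ln(n,c,p,q,z):
    d=at(c,*q,z)-at(c,*p,z); print(n,np.degrees(np.arctan2(d[1],d[0]))%180,np.linalg.norm(d), at(c,*p,z)/2+at(c,*q,z)/2)
ln('slot s',a,c1(154,95),c1(200,141),.07);ln('slot t',b,c3(198,430),c3(174,498),.07)
ln('face edge s',a,c1(112,100),c1(165,170),.07);ln('face s',a,c1(187,62),c1(243,122),.07)
ln('face t',b,c3(165,402),c3(130,492),.07);ln('face t2',b,c3(248,435),c3(210,524),.07)
ln('holes s',a,c2(583,163),c2(627,181),.114+.006);ln('holes t',b,c4(546,475),c4(549,518),.114+.006)
ln('block edges t',b,c4(527,460),c4(532,537),.12);ln('block t',b,c4(563,456),c4(568,535),.12)
ln('block edge s',a,c2(570,150),c2(647,178),.12);ln('block s',a,c2(558,178),c2(636,205),.12)
ln('marks s',a,c2(553,256),c2(623,281),.038)
ln('holder l',b,c4(472,436),c4(484,585),.032);ln('holder r',b,c4(583,430),c4(596,576),.032)
for n,c,p in (('red',b,c3(170,327)),('green',b,c3(315,391)),('red s',a,c1(48,118)),('green s',a,c1(182,46))): print(n,at(c,*p,.012))
print('base t',at(b,*c3(201,465),.012),'jar',at(b,303,182,.062),'carton',at(b,449,234,.055))
E
```

```text
slot (array([0.55535025, 0.17830843, 0.06440219]), np.float64(0.003123280997079163))
post (array([0.63582381, 0.17933533, 0.08481621]), np.float64(0.003914167644946158))
block (array([ 0.52319704, -0.19011549,  0.11566396]), np.float64(0.0027870435383143995))
flange (array([ 0.5245963 , -0.18990006,  0.03489214]), np.float64(0.001179782798031152))
green (array([0.60989333, 0.09714477, 0.01063266]), np.float64(0.0026773638377897086))
red (array([0.65539727, 0.19846922, 0.00767572]), np.float64(0.0014601410860709927))
slot s 164.3844755863278 0.04687428336236417 [0.55437653 0.18241978 0.07      ]
slot t 160.73750047540247 0.047870172624721846 [0.55345124 0.17743653 0.07      ]
face edge s 157.9484425296946 0.0641775372838714 [0.56777261 0.20648204 0.07      ]
face s 161.48972247623036 0.06039064145232684 [0.54544465 0.15196621 0.07      ]
face t 159.05099527698886 0.06419438546797912 [0.56525877 0.20328857 0.07      ]
face t2 156.84401457962593 0.06408388414750983 [0.54270194 0.14865521 0.07      ]
holes s 0.3244139865457214 0.02975067452925158 [ 0.52359566 -0.18790152  0.12      ]
hol
[... 276 characters left out ...]
6319297671923 0.05097368909815755 [ 0.52522512 -0.19563864  0.12      ]
block s 5.157409606276957 0.05032078804256751 [ 0.51981182 -0.16947267  0.12      ]
marks s 5.428522294887131 0.04794985121098022 [ 0.52398098 -0.18633127  0.038     ]
holder l 2.9730288174349937 0.10156691191481738 [ 0.52006506 -0.15212064  0.032     ]
holder r 3.020633127250022 0.09966946799345557 [ 0.52380782 -0.22821629  0.032     ]
red [0.65535809 0.19813245 0.012     ]
green [0.60849042 0.09644573 0.012     ]
red s [0.65253115 0.20031399 0.012     ]
green s [0.61056979 0.09840182 0.012     ]
base t [0.55806338 0.17581693 0.012     ] jar [0.74150689 0.03893538 0.062     ] carton [ 0.55541915 -0.45156111  0.055     ]
```

Emit:
move_arm:
  plan: [30,-30,0,0,0,1.2,85,30,-30,0,0,0,1.2,85,30,-30,0,0,0,1.2,85,30,-30,0,0,0,1.2,85,30,-30,0,0,0,1.2,85,30,-30,0,0,0,1.2,85,30,-30,0,0,0,1.2,85,30,-30,0,0,0,1.2,85,30,-30,0,0,0,1.2,85,30,-30,0,0,0,1.2,85,30,-30,0,0,0,1.2,85,30,-30,0,0,0,1.2,85]

```text
time: 1.3
eef_pos: [0.5197, 0.2945, 0.2308]
tcp_rot: [-0.007, 1.0, -0.0, -0.0]
contact_force: [-0.3, 1.1, 0.3]
opening: 0.994
finger_force: 0.0
```

Emit:
move_arm:
  plan: [30,-30,0,0,0,0,85,30,-30,0,0,0,0,85,30,-30,0,0,0,0,85,20,-20,-20,0,0,0,85,7,-7,-20,0,0,0,85,0,0,0,0,0,0,85,0,0,0,0,0,0,85]

```text
time: 2.0
eef_pos: [0.6352, 0.1791, 0.1904]
tcp_rot: [-0.007, 1.0, 0.0, -0.001]
contact_force: [-0.3, 0.7, 1.0]
opening: 1.0
finger_force: 0.0
```

Emit:
move_arm:
  plan: [0,0,-30,0,0,0,85,0,0,-30,0,0,0,85,0,0,-30,0,0,0,85,0,0,-30,0,0,0,85,0,0,-15,0,0,0,85,0,0,0,0,0,0,26,0,0,0,0,0,0,26,0,0,0,0,0,0,26,0,0,0,0,0,0,26,0,0,0,0,0,0,26]
  newtons: 20

```text
time: 3.0
eef_pos: [0.6368, 0.1791, 0.0578]
tcp_rot: [-0.007, 1.0, 0.0, 0.001]
contact_force: [-0.2, -0.2, 0.1]
opening: 0.305
finger_force: 0.0
```

```bash
python3 - <<'E'
from h import *
c=snap('side','s1');cv2.imwrite('pics/s1c.png',cv2.resize(c['color'][180:330,220:400,::-1],(720,600),interpolation=cv2.INTER_CUBIC))
E
```

```text
(no output)
```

View pics/s1c.png

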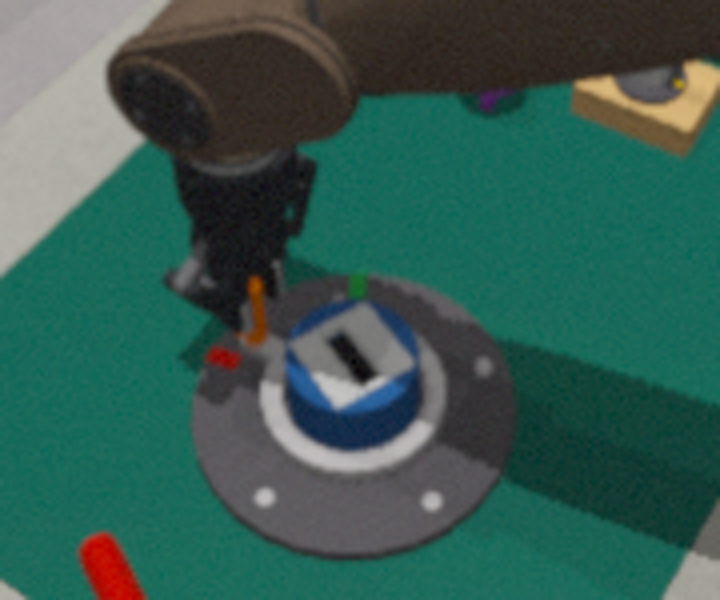

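The post at crop (255,310) stands between the fingers. Next I sweep it along the arc.

Emit:
move_arm:
  plan: [-0.2,-7,0,0,0,-5,26,-0.8,-7.1,0,0,0,-5,26,-1.5,-6.9,0,0,0,-5,26,-2,-6.7,0,0,0,-5,26,-2.6,-6.6,0,0,0,-5,26,-3.2,-6.3,0,0,0,-5,26,-3.7,-6,0,0,0,-5,26,-4.2,-5.7,0,0,0,-5,26,-4.7,-5.3,0,0,0,-5,26,-5.2,-4.8,0,0,0,-5,26,0,0,0,0,0,0,26]

```text
time: 4.15
eef_pos: [0.6078, 0.1163, 0.0567]
tcp_rot: [0.417, 0.909, 0.0, 0.0]
contact_force: [-0.2, 0.2, -0.3]
opening: 0.307
finger_force: 0.0
```

Emit:
move_arm:
  plan: [-5.5,-4.4,0,0,0,-5,26,-2.3,-1.6,0,0,0,-2,26,0,0,0,0,0,0,26]

```text
time: 4.45
eef_pos: [0.6004, 0.1106, 0.0567]
tcp_rot: [0.471, 0.882, 0.0, 0.0]
contact_force: [0.0, 0.3, 0.2]
opening: 0.303
finger_force: 0.1
```

Emit:
move_arm:
  plan: [-2.4,-1.5,0,0,0,-2,26,0,0,0,0,0,0,26]

```text
time: 4.65
eef_pos: [0.5981, 0.1092, 0.0567]
tcp_rot: [0.486, 0.874, 0.0, 0.0]
contact_force: [0.4, 0.2, 0.6]
opening: 0.306
finger_force: 0.3
```

Emit:
move_arm:
  plan: [-1.8,-1.1,0,0,0,-1.5,26,0,0,0,0,0,0,26]

```text
time: 4.85
eef_pos: [0.5964, 0.1082, 0.0567]
tcp_rot: [0.498, 0.867, 0.001, 0.001]
contact_force: [1.8, 1.4, 0.8]
opening: 0.301
finger_force: 1.1
```

Emit:
move_arm:
  plan: [-1.8,-1.1,0,0,0,-1.5,26,0,0,0,0,0,0,26]

```text
time: 5.05
eef_pos: [0.5961, 0.1084, 0.0567]
tcp_rot: [0.51, 0.86, 0.003, 0.002]
contact_force: [7.1, 5.3, -4.3]
opening: 0.302
finger_force: 4.6
```

```bash
python3 - <<'E'
from h import *
c=snap('side','s2');d=snap('top','t2')
f=lambda c,x,y,w,h:cv2.resize(c['color'][y:y+h,x:x+w,::-1],(400,300),interpolation=cv2.INTER_CUBIC)
cv2.imwrite('pics/m2.png',np.hstack([f(c,264,230,100,75),f(d,225,205,80,60)]))
E
```

```text
(no output)
```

View pics/m2.png

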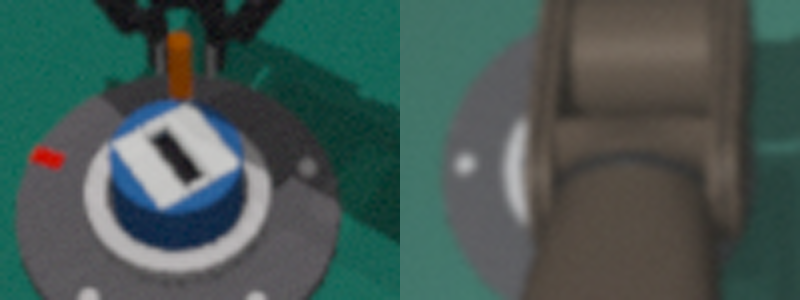

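The contact force rose to about 9 N at the stop, and the post at crop (178,65) now stands over the green mark. I back off, open and go to the fitting.

Emit:
move_arm:
  plan: [2.5,1.7,0,0,0,2,34,0,0,0,0,0,0,34,0,0,30,0,0,0,36,0,0,40,0,0,0,40,0,0,40,0,0,0,85,0,0,40,0,0,0,85]

```text
time: 5.75
eef_pos: [0.5957, 0.1082, 0.2073]
tcp_rot: [0.494, 0.869, -0.001, -0.001]
contact_force: [0.1, 0.9, -0.2]
opening: 0.794
finger_force: 0.0
```

Emit:
move_arm:
  plan: [-8,-33,0,0,0,7,85,-8,-33,0,0,0,7,85,-8,-33,0,0,0,7,85,-8,-33,0,0,0,7,85,-8,-33,0,0,0,7,85,-8,-33,0,0,0,7,85,-8,-33,0,0,0,7,85,-8,-33,0,0,0,7,85,-8,-33,0,0,0,6,85,0,0,0,0,0,0,85,0,0,0,0,0,0,85]

```text
time: 6.85
eef_pos: [0.5239, -0.1888, 0.206]
tcp_rot: [-0.023, 1.0, 0.0, -0.001]
contact_force: [0.1, 0.6, 0.4]
opening: 0.993
finger_force: 0.0
```

```bash
python3 - <<'E'
from h import *
s=ctrl.get_state();print(s['eef_pos'],s['tcp_rot'],s['qpos'],s['contact_force'])
n=R.from_quat(s['tcp_rot']).apply([0,1,0]);print(np.degrees(np.arctan2(n[1],n[0])))
c=snap('side','s3');d=snap('top','t3')
cv2.imwrite('pics/m3.png',np.hstack([cv2.resize(q,(400,300),interpolation=cv2.INTER_CUBIC) for q in (c['color'][225:300,264:364,::-1],c['color'][120:225,320:460,::-1])]))
E
```

```text
[ 0.52389979 -0.18879145  0.20596388] [-2.25455112e-02  9.99745569e-01  4.15202456e-04 -5.70228217e-04] [-5.28117901e-01  5.02153950e-02  1.89295181e+00  1.18997242e-04
  1.19983183e+00 -2.14405230e+00] [0.10649684 0.61467796 0.43015396]
92.5837173413409
```

View pics/m3.png

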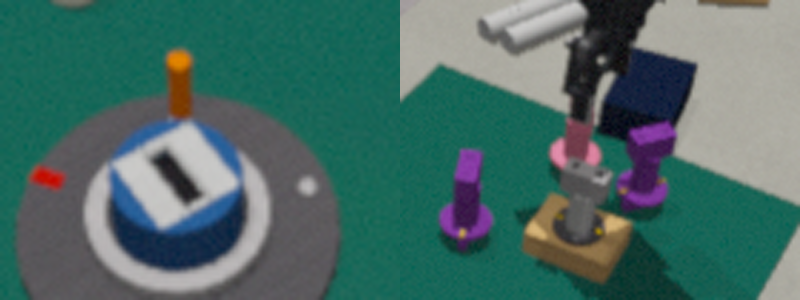

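The post sits over the green mark at crop (178,85). The gripper is above the grey fitting at crop (585,190).

Emit:
move_arm:
  plan: [0,0,-40,0,0,0,85,0,0,-40,0,0,0,85,0,0,-25,0,0,0,85,0,0,-10,0,0,0,85,0,0,0,0,0,0,30,0,0,0,0,0,0,30,0,0,0,0,0,0,20,0,0,0,0,0,0,10,0,0,0,0,0,0,10,0,0,0,0,0,0,10]
  newtons: 70

```text
time: 7.95
eef_pos: [0.5258, -0.1893, 0.0932]
tcp_rot: [-0.024, 1.0, -0.001, 0.002]
contact_force: [0.9, -0.5, 6.3]
opening: 0.269
finger_force: 69.5
```

Emit:
move_arm:
  plan: [0,0,5,0,0,0,10,0,0,10,0,0,0,10,0,0,20,0,0,0,10,0,0,30,0,0,0,10,0,0,30,0,0,0,10,0,0,0,0,0,0,10,0,0,0,0,0,0,10]

```text
time: 8.65
eef_pos: [0.5242, -0.1882, 0.1858]
tcp_rot: [-0.024, 1.0, 0.0, -0.0]
contact_force: [-1.0, 0.3, -3.3]
opening: 0.269
finger_force: 68.9
```

```bash
python3 - <<'E'
from h import *
s=ctrl.get_state();print(s['eef_pos'],s['tcp_rot'],s['contact_force'],s['wrist_torque'],s['opening'])
c=snap('side','s4')
cv2.imwrite('pics/m4.png',cv2.resize(c['color'][120:225,320:460,::-1],(800,600),interpolation=cv2.INTER_CUBIC))
E
```

```text
[ 0.52423334 -0.18816851  0.18584512] [-2.42112071e-02  9.99706856e-01  8.53651338e-05 -1.08755969e-04] [-0.97599487  0.28527981 -3.28853828] [-0.00310862  0.00086675 -0.04367056] 0.2691491954564508
```

View pics/m4.png

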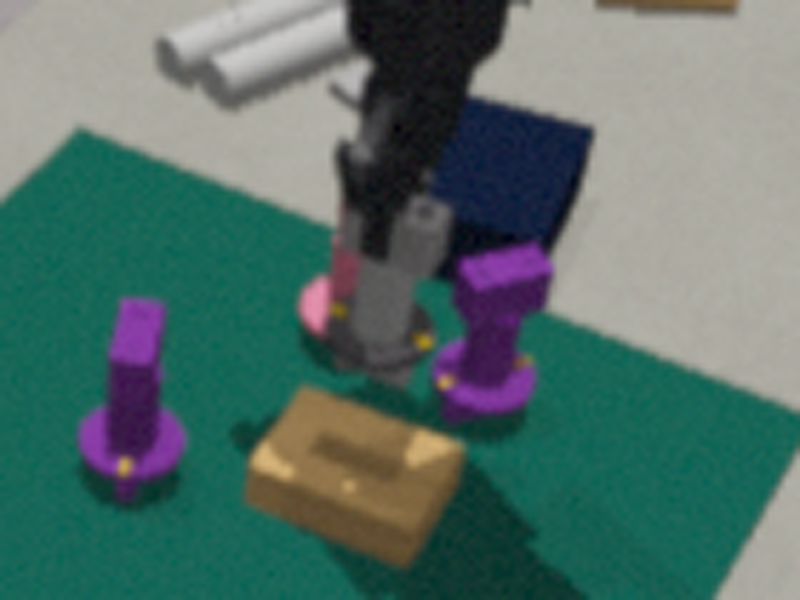

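The fitting is up and clear of the holder, with its yellow marks at crop (338,311) and (424,342). I carry it to the jig.

Emit:
move_arm:
  plan: [0,10,15,0,0,0,10,3,35,0,0,0,-2.4,10,3,35,0,0,0,-2.4,10,3,35,0,0,0,-2.4,10,3,35,0,0,0,-2.4,10,3,35,0,0,0,-2.4,10,3,35,0,0,0,-2.4,10,3,35,0,0,0,-2.4,10,3,35,0,0,0,-2.4,10,3,35,0,0,0,-2.4,10,3,35,0,0,0,-2.4,10,1,7,0,0,0,0,10]

```text
time: 9.9
eef_pos: [0.5543, 0.1824, 0.2004]
tcp_rot: [0.183, 0.983, 0.0, -0.001]
contact_force: [0.2, -0.4, -4.4]
opening: 0.265
finger_force: 69.5
```

Emit:
move_arm:
  plan: [0,0,-10,0,0,0,10,0,0,0,0,0,0,10,0,0,0,0,0,0,10]

```text
time: 10.2
eef_pos: [0.5548, 0.1774, 0.19]
tcp_rot: [0.185, 0.983, -0.001, -0.001]
contact_force: [0.1, -0.6, -3.3]
opening: 0.271
finger_force: 69.5
```

```bash
python3 - <<'E'
from h import *
s=ctrl.get_state();print(s['eef_pos'],s['tcp_rot'],s['contact_force'])
c=snap('side','s5');d=snap('top','t5')
cv2.imwrite('pics/m5.png',cv2.resize(c['color'][210:300,250:370,::-1],(800,600),interpolation=cv2.INTER_CUBIC))
E
```

```text
[0.55480263 0.17742553 0.19001367] [ 1.84723110e-01  9.82789595e-01 -6.25121962e-04 -1.26279918e-03] [ 0.08145326 -0.61319174 -3.32906328]
```

View pics/m5.png

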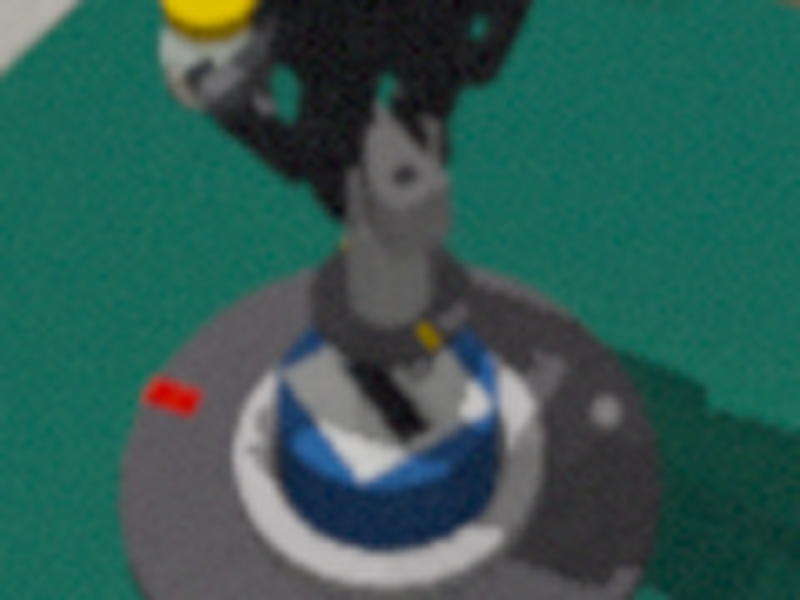

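```bash
python3 - <<'E'
from h import *
c=cams.read_camera('side')
P=lambda x,y:((x+.5)/6.6667-.5+250,(y+.5)/6.6667-.5+210)
m=[at(c,*P(*p),.1348) for p in((430,335),(346,243))]
d=m[0]-m[1];print('flange',(m[0]+m[1])/2,np.linalg.norm(d),np.degrees(np.arctan2(d[1],d[0])))
print('slot',at(c,307.6,268.9,.07))
def inv(q): return (np.array(q)+.5-[250,210])*6.6667-.5
for dx in(0,.003,-.003):
  for dy in (0,.004):
    t=np.linspace(0,2*np.pi,90);q=[]
    for z in(.1288,.1348):
        q+= [inv(proj(c,[.5548+dx+.03*np.cos(a),.1774+dy+.03*np.sin(a),z])) for a in t]
    q=np.array(q);print(dx,dy,'L R bottom top',q[:,0].min(),q[:,0].max(),q[:,1].max(),q[:,1].min())
b=cv2.imread('pics/m5.png')
print('slot near end proj', [inv(proj(c,[.5545+s*.0235*np.cos(np.radians(-21.3)),.182+s*.0235*np.sin(np.radians(-21.3)),.07])) for s in(1,-1)])
E
```

```text
flange [0.5552628  0.17863787 0.1348    ] 0.0530194584666526 160.94889232613383
slot [0.55508246 0.18232213 0.07      ]
0 0 L R bottom top 309.1869777674204 471.2961410399738 363.17612463610595 222.52902308674268
0 0.004 L R bottom top 302.76007574638237 465.31950421054427 370.8094475462441 229.51117959802946
0.003 0 L R bottom top 302.65283607095955 464.60370516775095 359.40596484984013 219.0775454079214
0.003 0.004 L R bottom top 296.2173850864224 458.61750934950396 367.019899237821 226.04262371255749
-0.003 0 L R bottom top 315.7374623335375 478.0050407659602 366.9556071467281 225.98876861754854
-0.003 0.004 L R bottom top 309.3191762770678 472.0380319412904 374.6083888131518 232.9880633516769
slot near end proj [array([355.40701955, 354.6582842 ]), array([422.60402171, 437.70615596])]
```

Emit:
move_arm:
  plan: [0.5,2.5,-10,0,0,0,10,0,0,-15,0,0,0,10,0,0,-5,0,0,0,10,0,0,0,0,0,0,10]

```text
time: 10.75
eef_pos: [0.5546, 0.1809, 0.1588]
tcp_rot: [0.184, 0.983, -0.001, -0.002]
contact_force: [-0.1, -0.6, -3.4]
opening: 0.265
finger_force: 69.5
```

Emit:
move_arm:
  plan: [0,0,-3,0,0,0,10,0,0,-3,0,0,0,10,0,0,0,0,0,0,10]

```text
time: 11.05
eef_pos: [0.5566, 0.1809, 0.1559]
tcp_rot: [0.184, 0.983, -0.0, 0.001]
contact_force: [0.8, -0.1, -2.9]
opening: 0.266
finger_force: 69.7
```

Emit:
move_arm:
  plan: [0,0,-2,0,0,0,10,0,0,-2,0,0,0,10,0,0,0,0,0,0,10]

```text
time: 11.35
eef_pos: [0.5565, 0.1809, 0.1512]
tcp_rot: [0.184, 0.983, -0.0, 0.001]
contact_force: [1.9, -1.4, -4.7]
opening: 0.269
finger_force: 69.7
```

Emit:
move_arm:
  plan: [0,0,-2,0,0,0,10,0,0,-2,0,0,0,10,0,0,0,0,0,0,10]

```text
time: 11.65
eef_pos: [0.5565, 0.1808, 0.1474]
tcp_rot: [0.184, 0.983, -0.0, 0.001]
contact_force: [2.6, -2.3, -2.2]
opening: 0.269
finger_force: 69.7
```

Emit:
move_arm:
  plan: [0,0,-2,0,0,0,10,0,0,-2,0,0,0,10,0,0,0,0,0,0,10]

```text
time: 11.95
eef_pos: [0.5563, 0.1808, 0.143]
tcp_rot: [0.184, 0.983, -0.0, 0.0]
contact_force: [2.6, -4.2, -1.8]
opening: 0.267
finger_force: 69.7
```

Emit:
move_arm:
  plan: [0,0,-2,0,0,0,10,0,0,-2,0,0,0,10,0,0,0,0,0,0,10]

```text
time: 12.25
eef_pos: [0.5565, 0.1809, 0.14]
tcp_rot: [0.184, 0.983, -0.0, 0.0]
contact_force: [0.8, -3.5, 1.7]
opening: 0.267
finger_force: 70.3
```

Emit:
move_arm:
  plan: [0.3,-1,0,0,0,0,10,0,0,-2,0,0,0,10,0,0,-2,0,0,0,10,0,0,0,0,0,0,10]

```text
time: 12.65
eef_pos: [0.5566, 0.1805, 0.1358]
tcp_rot: [0.184, 0.983, 0.0, 0.0]
contact_force: [-0.6, -1.1, 6.4]
opening: 0.27
finger_force: 70.8
```

Emit:
move_arm:
  plan: [0,0,-2,0,0,0,10,0,0,-1,0,0,0,10,0,0,0,0,0,0,10]

```text
time: 12.95
eef_pos: [0.5567, 0.1805, 0.1334]
tcp_rot: [0.184, 0.983, 0.0, 0.0]
contact_force: [-0.7, -0.8, 7.6]
opening: 0.267
finger_force: 70.9
```

Emit:
move_arm:
  plan: [0,0,-1,0,0,0,10,0,0,-1,0,0,0,10,0,0,0,0,0,0,10]

```text
time: 13.25
eef_pos: [0.5568, 0.1805, 0.1319]
tcp_rot: [0.184, 0.983, 0.0, 0.0]
contact_force: [-1.5, -1.7, 8.8]
opening: 0.271
finger_force: 71.2
```

Emit:
move_arm:
  plan: [0,0,-1,0,0,0,10,0,0,0,0,0,0,10]

```text
time: 13.45
eef_pos: [0.5569, 0.1805, 0.1313]
tcp_rot: [0.184, 0.983, 0.0, 0.0]
contact_force: [-2.7, -2.9, 10.5]
opening: 0.265
finger_force: 71.3
```

Emit:
move_arm:
  plan: [0,0,-1,0,0,0,10,0,0,0,0,0,0,10]

```text
time: 13.65
eef_pos: [0.557, 0.1806, 0.1313]
tcp_rot: [0.184, 0.983, 0.0, 0.0]
contact_force: [-3.6, -3.1, 12.8]
opening: 0.266
finger_force: 71.8
```

Flush: z stays at 0.1313, as predicted, while the force rises. I press a little more, then twist clockwise.

Emit:
move_arm:
  plan: [-0.4,-0.4,-1.5,0,0,0,10,0,0,0,0,0,0,10,0,0,0,0,0,-4,10,0,0,0,0,0,-4,10,0,0,0,0,0,-4,10,0,0,0,0,0,-4,10,0,0,0,0,0,-4,10,0,0,0,0,0,0,10]
  newtons: 90

```text
time: 14.45
eef_pos: [0.5575, 0.1803, 0.1312]
tcp_rot: [0.352, 0.936, 0.001, 0.001]
contact_force: [-3.8, -3.9, 17.3]
opening: 0.266
finger_force: 88.1
```

```bash
cat > st.py <<'E'
from h import *
s=ctrl.get_state();n=R.from_quat(s['tcp_rot']).apply([0,1,0]);print(s['eef_pos'],s['contact_force'],s['wrist_torque'],np.degrees(np.arctan2(n[1],n[0])),s['qpos'][5])
E
python3 st.py
```

```text
[0.5574565  0.18032973 0.13123615] [-3.84610171 -3.86171051 17.28143688] [-0.65458408  0.80215087  0.02199348] 48.77643278840241 -0.7117335259535343
```

Emit:
move_arm:
  plan: [-0.5,-0.5,0,0,0,-5,10,0,0,0,0,0,-5,10,0,0,0,0,0,-5,10,0,0,0,0,0,-5,10,0,0,0,0,0,-5,10,0,0,0,0,0,-5,10,0,0,0,0,0,-5,10,0,0,0,0,0,-5,10,0,0,0,0,0,-5,10,0,0,0,0,0,-5,10,0,0,0,0,0,0,10]

```text
time: 15.55
eef_pos: [0.5563, 0.1796, 0.1312]
tcp_rot: [0.714, 0.7, 0.0, 0.001]
contact_force: [-6.0, -3.9, 18.7]
opening: 0.268
finger_force: 88.4
```

```bash
python3 st.py
```

```text
[0.55629773 0.17957175 0.13119634] [-6.045436   -3.85845059 18.70683336] [-0.73437129  1.1316522   0.17289419] -1.2037204890647493 0.16011227530348768
```

Emit:
move_arm:
  plan: [0,0,0,0,0,-5,10,0,0,0,0,0,-5,10,0,0,0,0,0,-4,10,0,0,0,0,0,0,10]

```text
time: 15.95
eef_pos: [0.5563, 0.1795, 0.1312]
tcp_rot: [0.794, 0.608, 0.0, 0.001]
contact_force: [-5.4, -3.8, 19.4]
opening: 0.267
finger_force: 88.4
```

```bash
python3 st.py
```

```text
[0.55633312 0.17945837 0.1311807 ] [-5.42613052 -3.83968268 19.38608672] [-0.79240174  1.01673728  0.20790196] -15.176124818945139 0.4040385659810623
```

Emit:
move_arm:
  plan: [0,0,0,0,0,-3,10,0,0,0,0,0,-3,10,0,0,0,0,0,0,10]

```text
time: 16.25
eef_pos: [0.5564, 0.1794, 0.1312]
tcp_rot: [0.825, 0.565, 0.001, 0.001]
contact_force: [-5.9, -4.8, 18.4]
opening: 0.264
finger_force: 88.4
```

```bash
python3 st.py
```

```text
[0.55640115 0.1794345  0.1311999 ] [-5.93204512 -4.78916843 18.37229123] [-0.81155099  0.9614098   0.18577203] -21.1531538549284 0.5083985968674519
```

Emit:
move_arm:
  plan: [0,0,0,0,0,-2,10,0,0,0,0,0,0,10]

```text
time: 16.45
eef_pos: [0.5564, 0.1794, 0.1312]
tcp_rot: [0.835, 0.551, 0.001, 0.001]
contact_force: [-7.1, -4.1, 18.2]
opening: 0.266
finger_force: 88.4
```

```bash
python3 st.py
```

```text
[0.55641418 0.17942795 0.13118   ] [-7.09349241 -4.08433546 18.18873255] [-0.85812788  1.00344569  0.20363792] -23.130723945567176 0.5428696772993961
```

Emit:
move_arm:
  plan: [0,0,0,0,0,-2,10,0,0,0,0,0,0,10]

```text
time: 16.65
eef_pos: [0.5565, 0.1794, 0.1312]
tcp_rot: [0.844, 0.536, 0.001, 0.001]
contact_force: [-6.8, -3.9, 18.2]
opening: 0.27
finger_force: 88.3
```

```bash
python3 st.py
```

```text
[0.55646607 0.17939384 0.13118536] [-6.78668489 -3.90728185 18.18904139] [-0.79881569  0.91551973  0.24915199] -25.137194371862122 0.577849584953757
```

Emit:
move_arm:
  plan: [0,0,0,0,0,-2,10,0,0,0,0,0,0,10]

```text
time: 16.85
eef_pos: [0.5565, 0.1794, 0.1312]
tcp_rot: [0.853, 0.522, 0.001, 0.001]
contact_force: [-5.7, -4.5, 18.5]
opening: 0.268
finger_force: 88.3
```

```bash
python3 st.py
```

```text
[0.55648982 0.17941373 0.13117965] [-5.69029998 -4.50915634 18.47774393] [-0.85615334  0.94556208  0.16988856] -27.13363505701231 0.61275569598174
```

Emit:
move_arm:
  plan: [0,0,0,0,0,-2,10,0,0,0,0,0,0,10]

```text
time: 17.05
eef_pos: [0.5565, 0.1794, 0.1312]
tcp_rot: [0.862, 0.508, 0.001, 0.001]
contact_force: [-4.6, -3.8, 17.8]
opening: 0.27
finger_force: 88.7
```

```bash
python3 st.py; python3 - <<'E'
from h import *
c=snap('side','s6')
cv2.imwrite('pics/m6.png',cv2.resize(c['color'][210:300,250:370,::-1],(800,600),interpolation=cv2.INTER_CUBIC))
E
```

```text
[0.55653493 0.17936117 0.13116942] [-4.56728414 -3.84883587 17.83074022] [-0.83127003  0.92085816  0.67119575] -28.99712788756628 0.6457941895192402
```

View pics/m6.png

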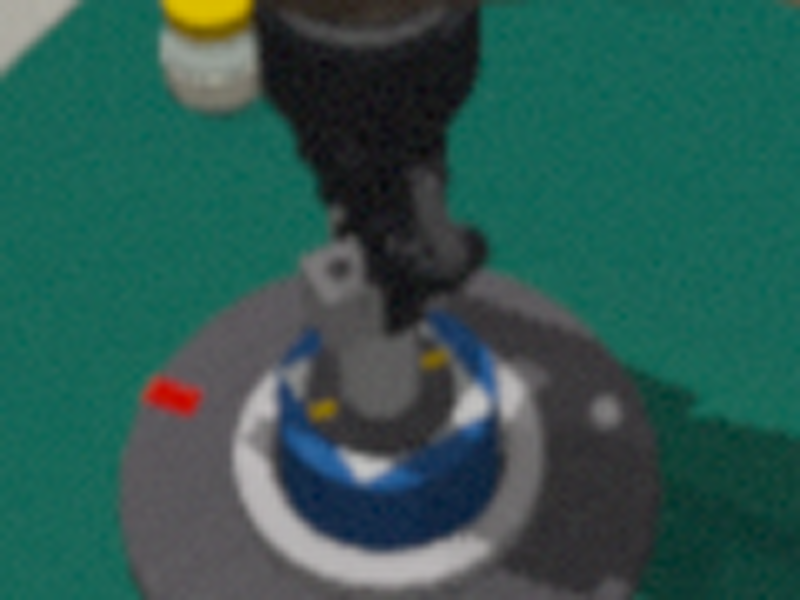

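The flange is flush on the head, with its yellow marks at (322,410) and (433,358), a quarter turn on. The torque jumped from 0.17 to 0.67 N m, so the stop is reached. I hold briefly and check it stays.

Emit:
move_arm:
  plan: [0,0,0,0,0,0,10,0,0,0,0,0,0,10,0,0,0,0,0,0,10,0,0,0,0,0,0,10,0,0,0,0,0,0,10]

```text
time: 17.6
eef_pos: [0.5565, 0.1794, 0.1312]
tcp_rot: [0.862, 0.508, 0.001, 0.001]
contact_force: [-6.2, -4.8, 18.5]
opening: 0.266
finger_force: 88.7
```

```bash
python3 st.py; python3 -c "
from plant import order
print(order.sign_off())"
```

```text
[0.55653728 0.179369   0.13118901] [-6.24779398 -4.81838331 18.52037979] [-0.75845633  0.89646678  0.63303056] -28.980310591135623 0.6454491093885404
the job is handed in; nothing more can be done
None
```

The job is handed in at 17.6 s: the ring is turned to its stop at the green mark, and the fitting is pressed flush, twisted clockwise to its stop and still gripped (sign-off gave no verdict).

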